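# Tip a book onto the scanner's frame and scan it

## Robot

A 6-joint arm with a two-finger parallel gripper is mounted at the origin on the work surface. World frame = base frame: x ahead of the robot, y to its left, z up, the work surface at z = 0. Lengths are in m, angles in degrees, forces in N, time in s.
With the tool pointing down it reaches from about 0.3 to 0.75 m from the base axis. Payload 8.5 kg.
Tool frame: the origin (TCP) lies between the finger pads; the fingertips stand 8 mm ahead of it and the grasp point (between the pads) lies 11 mm behind it; y points along the fingers, z is the direction in which the jaws open and shut, and the axes are right-handed (so a half turn about y gives the same grasp; the last joint's range is limited). The gripper opens to 85 mm and grips with 20 to 120 N. Pads are 22 mm wide; open, the fingers measure 114 mm over their backs; the gripper's body (76 mm by 85 mm) begins 54 mm behind the grasp point. The pads swing forward as they close: fully open they stand 13 mm farther back than shut.
Start: joints at [-76.794, 21.807, 74.336, -0, 83.858, -12.336], TCP at [0.237, -0.496, 0.239] pointing down, gripper open.
Joint ranges: [-178.18, 178.18], [-50.72, 133.34], [12.68, 142.11], [-81.47, 261.47], [9.98, 163.14], [-165.26, 165.26]. Speed limits (degrees/s): [136.94, 136.94, 180, 180, 180, 180].

## Interface

Orientations are given as a 3x3 rotation matrix whose columns are the frame's x, y, z axes.
In Python, from rig import env, get_image gives the robot as it stands.
- The arm moves only by the tool move_arm, never from a script. Its argument "targets" is one flat list of numbers, 6 for each row, row after row: the shift along the tool's x, y, z in mm, then the turn, a rotation vector about the tool's x, y, z in rad. A call has exactly 5 rows; each row shifts and turns the commanded pose from where the row before left it, along the tool's axes as they then stand; what a row does not reach is not made up. A row lasts 1/8 s, in which the tool goes at most 62.5 mm and 10.7 degrees, less where a joint would pass 70% of its speed; a pose out of reach is approached as far as the arm can. A call is refused whole if a number of a shift passes 62.5 or a number of a turn 0.188, either way. A call with a gripper value outside its range is refused whole. "hand" is the opening, from -1 (shut) to 1 (fully open), so that 0 is half open, set as the call begins (left out, the last holds). The fingers move at their own pace and stop on an object; "squeeze" is the grip in N (left out, the last holds). Time passes only in rows, so rows that do not move let the fingers close, or fill a call up. It gives the time, the measured TCP pose, the force and the opening at its end, in the units of the state.
- env.observe(): the state, without advancing time (a new reading comes with each control period).
- get_image(name): name is "scene" or "top" or "wrist"; returns a dict with "pixels" (384x512x3 uint8, red, green, blue), "z_map" (384x512 float32, m along the optical axis (not along the pixel's ray), 0 where there is no reading), "intrinsics" (3x3 intrinsics, pixels), "R" (3x3) and "t" (3): a world point X has camera coordinates R X + t; the wrist camera has in their place "mount" (4x4, takes a point from camera to tool coordinates, whose origin is the TCP and whose axes are the tool frame's). Camera axes: x right, y down, z forward; pixel columns grow to the right and rows downward; lengths in m; the calibration is good to about 2 mm. A picture is of the moment at which its call begins: read the wrist's pose just before it.
- env.close_job(): hands the job in, once; it reports no verdict.
The state is a dict: "time_s": time; "q": joint angles; "qvel": joint speeds; "joint_efforts": joint torques, N m; "position": TCP position; "tool_rot": TCP orientation; "ft_force": force on the tool from outside, world axes, zero at the start; "wrist_torque": the same for the moment, N m; "grip_width": finger opening in m.
Only numpy, scipy, OpenCV 4.12 (cv2) and the standard library are available. Lean on these libraries where they do the work, as an engineer would, in place of code of your own. Each camera call takes 0.05 s, during which the arm holds its last target.

## Task

Scan the cover of the taller of the two standing books: push it over with the fingertips so that it falls flat on the scanner's mat, wholly inside the printed white frame, and then press the round scan button fully down and let it go. Push and press only: do not grip, lift or carry the book, do not shove it hard, and leave everything else standing where it is.

Things in the scene. Friction and masses are not known exactly. Their poses are not given: they have to be found in the camera images.
- frame (a point): Centre of the white outline printed on the overhead scanner's black mat, on the mat's upper face (3 mm above the desk). z up, x towards the scanner's column, y to the left. Inside its 4 mm line the frame is 210 mm (x) by 297 mm (y). The scanner, fixed to the mat, begins 160 mm from here along +x: foot 210 mm wide, column and head up to 382 mm high. Nothing hangs over the frame.
- book: The taller, thinner of the two standing hardbacks: 148 mm wide (its x), 32 mm thick (its y), 210 mm tall (its z), about 0.45 kg, standing on the mat near one end of the frame, covers facing along its y. Origin at the centre of its underside. A light push near the top tips it about its lower edge; past a lean of about 9 degrees it falls by itself, its foot sliding some 10 to 15 mm the same way.
- book_center (a point): Centre of the taller book, half-way up (105 mm above its underside).
- book_c0 (a point): Corner of the taller book, half-way through its thickness: foot, spine side (-x).
- book_c1 (a point): Corner of the taller book, half-way through its thickness: foot, open side (+x).
- book_c2 (a point): Corner of the taller book, half-way through its thickness: head, spine side (-x).
- book_c3 (a point): Corner of the taller book, half-way through its thickness: head, open side (+x).
- scan_button (a joint): Travel of the scan button's cap in m: 0 up, grows as it is pressed, 0.005 fully down. Sprung: about 1 N to start, about 4 N fully down; it comes up again when let go.
- scan_button_top (a point): Centre of the upper face of the round cap (46 mm across) of the scanner's wireless scan button: a black puck 76 mm across standing fixed on the desk beside the mat, left or right of it. The face is about 26 mm above the desk, pressed straight down.
- short_book: The shorter, thicker standing book, hardback: 120 mm wide (its x), 45 mm thick (its y), 172 mm tall. Origin at the centre of its underside. It must stay standing.
- mouse: Computer mouse, 104 x 58 x 34 mm, long along its x. Origin at the centre of its underside. A bystander.
- cup: Takeaway coffee cup with black lid and cardboard sleeve, 118 mm tall, 86 mm across the lid. Origin at the centre of its underside. A bystander.
- stapler: Black stapler lying on its base, 135 mm long (its x), 36 mm wide, 56 mm high. Origin at the centre of its underside. A bystander.
- glue_stick: Standing glue stick, 29 mm across, 96 mm tall. Origin at the centre of its underside. A bystander.
- note_block: Block of note paper, 76 x 76 x 28 mm. Origin at the centre of its underside. A bystander.
There are look-alikes about, which are no part of the job. Leave any purple or yellow look-alike of the book alone. What is shaped like the part that bears scan_button but purple is not meant.

How it is judged (in metres and radians):
On the way, in this order (a step that is already met when the one before it is completed fails the run):
1. the taller book lies flat, wholly inside the printed frame (angle between book's own z axis and vertical between 1.5 and 1.64 rad and height (world z) of book_center below 0.028 m and x of book_c0 in the frame of frame between -0.109 and 0.109 m and y of book_c0 in the frame of frame between -0.1525 and 0.1525 m and x of book_c1 in the frame of frame between -0.109 and 0.109 m and y of book_c1 in the frame of frame between -0.1525 and 0.1525 m and x of book_c2 in the frame of frame between -0.109 and 0.109 m and y of book_c2 in the frame of frame between -0.1525 and 0.1525 m and x of book_c3 in the frame of frame between -0.109 and 0.109 m and y of book_c3 in the frame of frame between -0.1525 and 0.1525 m), for 0.2 s.
2. the scan button is pressed down (value of joint scan_button above 0.004 m), for 0.05 s.
At the end, for the whole second after the job is handed in: The taller book lies flat and at rest with all four corners inside the outer edge of the printed line (the line itself may be covered), the scan button has been pressed at least 4 of its 5 mm after that and is up again, and every bystander stands within 20 mm of where it was (all of step 1 and distance of each of short_book, mouse, cup, stapler, glue_stick, note_block from where it was at the start of the episode below 0.02 m and angle between each of short_book, mouse, cup, stapler, glue_stick, note_block's own z axis and vertical below 0.2 rad and linear speed of book below 0.01 m/s and value of joint scan_button below 0.001 m); the robot touches nothing.
It fails at once if the taller book is lifted or carried (height (world z) of book above 0.045 m or height (world z) of book_center above 0.125 m or (angle between book's own z axis and vertical above 1.45 rad and height (world z) of book_center above 0.045 m)).
It fails at once if the taller book is gripped or shoved hard (over 18 N) (contact force between the fingers and book above 18 N).
It fails at once if the taller book is pushed with the arm or the gripper's body instead of the fingers (contact force between the arm and book above 2 N).
It fails at once if the scan button is pressed before the taller book lies flat (value of joint scan_button above 0.003 m and angle between book's own z axis and vertical below 1.4 rad).
It fails at once if a bystander is knocked over or pushed away (20 mm) (distance of any of short_book, mouse, cup, stapler, glue_stick, note_block from where it was at the start of the episode above 0.02 m or not (angle between short_book's own z axis and vertical below 0.2 rad) or not (angle between mouse's own z axis and vertical below 0.2 rad) or not (angle between cup's own z axis and vertical below 0.2 rad) or not (angle between stapler's own z axis and vertical below 0.2 rad) or not (angle between glue_stick's own z axis and vertical below 0.2 rad) or not (angle between note_block's own z axis and vertical below 0.2 rad)).
It also fails if it takes over 42 s, if anything falls off the work surface, if the arm or the gripper's body presses on something with over 40 N, if the wrist force passes 120 N, or if a joint passes its speed limit or range.

## Working session

There is one attempt and no reset: what is moved stays moved. The work goes in short steps, Python scripts to look and compute and a tool call to move; the robot and the scene stay as the last step left them, time stands still between calls to the robot, and variables do not carry over. Pictures are saved under pics/ and viewed, and the job is handed in when it is done.

Besides the shell and the picture viewer there is one more tool, called after ">>>" in YAML: its name, and indented under it one key for each argument. move_arm: Moves the arm, as the interface text tells. Its arguments: {"type":"object","properties":{"targets":{"type":"array"},"hand":{"type":"number"},"squeeze":{"type":"number"}},"required":["targets"]}

```bash
mkdir -p pics; ls; cat > h.py <<'E'
import numpy as np,cv2
from rig import env,get_image
def save(im,n,crop=None,s=1):
    p=im["pixels"]
    if crop: r0,r1,c0,c1=crop;p=p[r0:r1,c0:c1]
    p=cv2.resize(p,None,fx=s,fy=s,interpolation=cv2.INTER_CUBIC)
    cv2.imwrite("pics/"+n,p[:,:,::-1])
def world(im):
    z=im["z_map"];K=im["intrinsics"];h,w=z.shape
    u,v=np.meshgrid(np.arange(w),np.arange(h))
    c=np.stack([(u-K[0,2])/K[0,0]*z,(v-K[1,2])/K[1,1]*z,z],-1)
    return (c-im["t"])@im["R"]
E
python3 - <<'E'
from h import *
s=env.observe();print(s)
for n in("scene","top"):
    im=get_image(n);save(im,n+"0.png",s=1.5);np.savez(""+n+"0.npz",**im);print(n,im["R"],im["t"],im["intrinsics"],(im["z_map"]==0).mean())
E
```

```text
pics
{'time_s': 0.0, 'q': array([-7.67938486e+01,  2.18398084e+01,  7.43829774e+01,  9.04668749e-04,
        8.38584402e+01, -1.23361276e+01]), 'qvel': array([ 0.00531311,  0.04716356,  0.02972343,  0.02399376, -0.01443833,
        0.07144327]), 'joint_efforts': array([-1.91903870e-03, -4.48467886e+01, -2.31282395e+01, -3.41555897e-04,
        4.75445166e-03, -2.84204054e-05]), 'position': array([ 0.23708221, -0.4959765 ,  0.2387333 ]), 'tool_rot': array([[-9.02268143e-01, -3.08588605e-04,  4.31175257e-01],
       [-4.31175250e-01,  1.38375640e-03, -9.02267138e-01],
       [-3.18212164e-04, -9.99998995e-01, -1.38157509e-03]]), 'ft_force': array([-0.31136714, -0.13227082, -0.00037572]), 'wrist_torque': array([-0.01840745, -0.01350436, -0.02654179]), 'grip_width': 0.08534288934277362}
scene [[-0.8624862   0.50606967 -0.00332478]
 [ 0.3632646   0.61450503 -0.70030165]
 [-0.35235833 -0.60520828 -0.7138393 ]] [ 0.45017779 -0.08164472  1.63270403] [[452.42535411   0.         258.73560563]
 [  0.         452.42535411 193.52488386]
 [  0.           0.           1.        ]] 0.006749471028645833
top [[-1.54156964e-03 -9.99934217e-01  1.13659558e-02]
 [-9.93748579e-01  2.63044325e-04 -1.11640908e-01]
 [ 1.11630574e-01 -1.14670046e-02 -9.93683613e-01]] [0.01158509 0.53444713 1.37258516] [[381.40665872   0.         258.84853928]
 [  0.         381.40665872 189.59658354]
 [  0.           0.           1.        ]] 0.00384521484375
```

View pics/scene0.png

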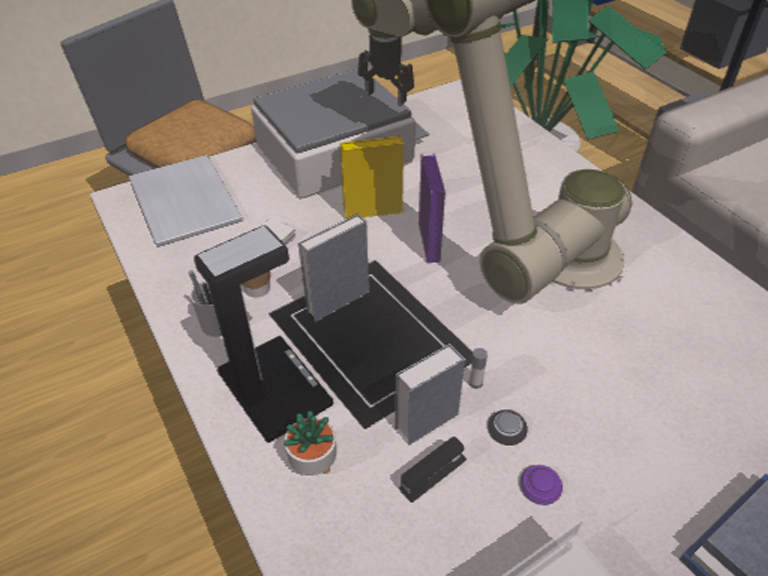

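View pics/top0.png

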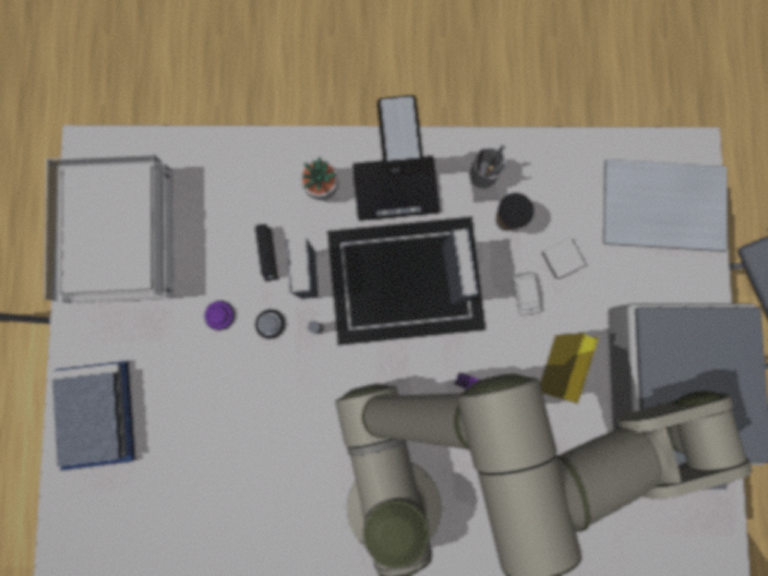

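The scene picture shows these candidates:
- **Tall books:** grey at (335,268), yellow at (372,178), purple at (432,210).
- **Short book:** grey at (430,395), the thicker one.
- **Buttons:** grey-capped at (507,427), purple at (541,484).

By the description I choose the grey tall book, top (462,262), and the grey button, top (270,323). Next I measure them.

```bash
cat > m.py <<'E'
from h import *
top=dict(np.load("top0.npz"));sc=dict(np.load("scene0.npz"))
save(sc,"crop_book.png",(130,310,180,330),4)
save(top,"crop_top.png",(130,240,150,370),3.5)
for n,im in(("top",top),("scene",sc)):
    W=world(im); x,y,z=W[...,0],W[...,1],W[...,2]
    g=(np.ptp(im["pixels"].astype(int),axis=2)<60)
    # plane check
    for nm,(lo,hi,x0,x1,y0,y1) in dict(tall=(.200,.225,.3,.75,-.4,.15),short=(.165,.185,.3,.75,0,.5),btn=(.02,.035,.25,.5,.15,.45)).items():
        m=(z>lo)&(z<hi)&(x>x0)&(x<x1)&(y>y0)&(y<y1)&g&(im["z_map"]>0)
        l,lab,st,ce=cv2.connectedComponentsWithStats(m.astype(np.uint8))
        for i in range(1,l):
            if st[i,4]>25:
                P=W[lab==i]; r=cv2.minAreaRect((P[:,:2]*1000).astype(np.float32))
                print(n,nm,st[i],ce[i].round(),"z",np.median(P[:,2]).round(4),"mean",P.mean(0).round(4),"rect",np.round(r[0],1),np.round(r[1],1),round(r[2],1))
E
python3 m.py
```

```text
top tall [301 151  17  47 466] [309. 174.] z 0.2103 mean [ 0.5633 -0.1491  0.2103] rect [ 565.2 -149.2] [147.5  32.7] 7.8
top tall [377 236   8  22  34] [381. 246.] z 0.2065 mean [ 0.3349 -0.373   0.2067] rect [ 333.1 -372.8] [ 3.  68.9] 71.0
top tall [311 251   8   7  27] [314. 254.] z 0.2084 mean [ 0.3112 -0.1608  0.2091] rect [ 311.9 -159.4] [12.9 28. ] 32.4
top short [191 158  16  37 444] [198. 177.] z 0.1697 mean [0.5614 0.2135 0.1699] rect [563.6 213.7] [120.5  45.3] 4.6
top btn [172 209  15  14 132] [179. 215.] z 0.0262 mean [0.4402 0.3044 0.0258] rect [438.6 304.4] [47.9 48.7] 64.2
scene tall [284 120  10  12  49] [288. 126.] z 0.2075 mean [ 0.309  -0.1708  0.2075] rect [ 302.8 -180. ] [57.3 21.5] 69.7
scene tall [199 143  45  28 479] [221. 156.] z 0.2107 mean [ 0.5666 -0.1481  0.2103] rect [ 564.  -149.2] [149.5  37.8] 7.2
scene short [263 229  47  33 671] [287. 245.] z 0.1696 mean [0.5612 0.2127 0.1698] rect [561.9 212.5] [122.   49.3] 4.6
scene btn [313 248   9   8  27] [317. 252.] z 0.0286 mean [0.4347 0.1919 0.0278] rect [434.9 190.7] [13.5 25.7] 40.3
scene btn [329 273  20  20 205] [338. 282.] z 0.0258 mean [0.4411 0.3055 0.0256] rect [440.5 304.1] [56.8 50.3] 33.5
scene btn [352 312  11  17  36] [356. 319.] z 0.0247 mean [0.4721 0.4217 0.0243] rect [469.6 422.2] [47.4 24.8] 48.1
```

View pics/crop_book.png

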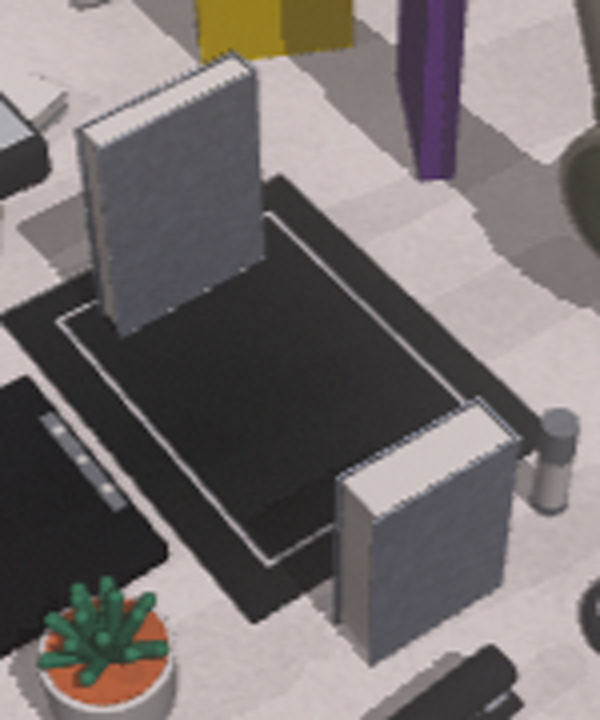

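View pics/crop_top.png

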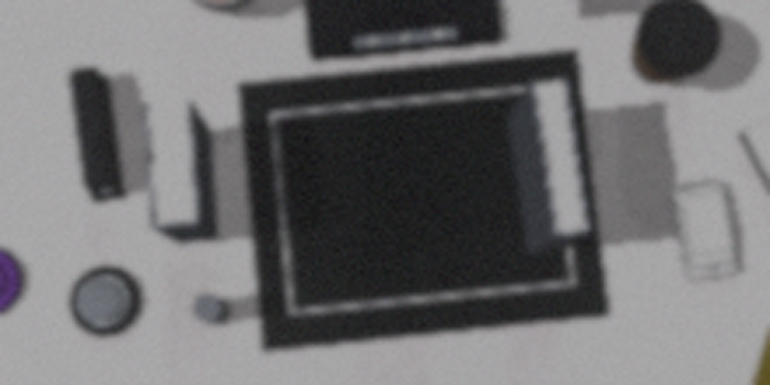

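```bash
cat > rect.py <<'E'
# rectified z=3mm views, 1px=1mm. cols: y from +0.40 to -0.35 ; rows: x from .75 to .40
from h import *
def rectify(im,z=.003):
    K,R,t=im["intrinsics"],im["R"],im["t"]
    X=np.linspace(.75,.35,401);Y=np.linspace(.40,-.35,751)
    yy,xx=np.meshgrid(Y,X);P=np.stack([xx,yy,0*xx+z],-1)@R.T+t
    u=K[0,0]*P[...,0]/P[...,2]+K[0,2];v=K[1,1]*P[...,1]/P[...,2]+K[1,2]
    return cv2.remap(im["pixels"],u.astype(np.float32),v.astype(np.float32),cv2.INTER_LINEAR)
if __name__=="__main__":
    for n in("top","scene"):
        r=rectify(dict(np.load(n+"0.npz")));cv2.imwrite("pics/rect_"+n+".png",r[:,:,::-1])
E
python3 rect.py
```

```text
(no output)
```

View pics/rect_top.png

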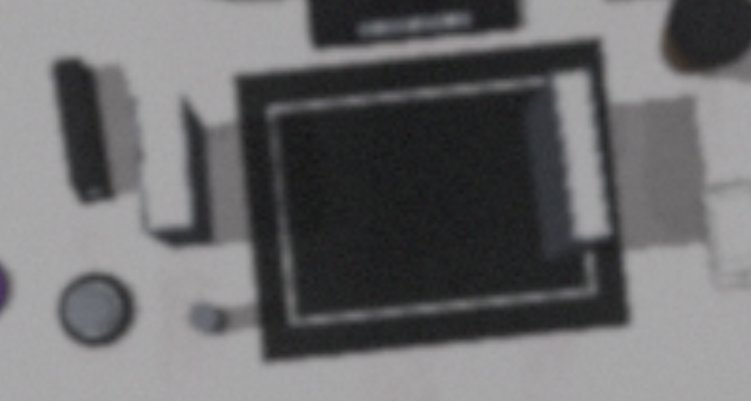

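View pics/rect_scene.png

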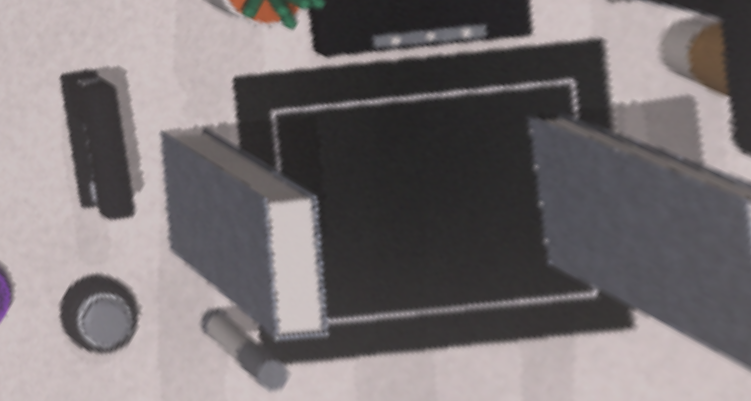

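The crops confirm the choice. The grey tall book stands at the right (-y) end of the frame, and its size fits at 147.5 x 32.7 mm with the top at z≈0.21. The rectified frame corners, top view and scene agreeing, are (272,108), (291,322), (592,292) and (575,80). That puts the frame centre at about (0.548,-0.033) with yaw about 5.4°. The book is at (0.565,-0.149), yaw about 7.5°, so I push it towards +y. First I raise the arm, shut the fingers and turn.

>>> move_arm:
  targets: [0, -40, 0, 0, 0.157, 0, 0, -40, 0, 0, 0.157, 0, -37, 0, -22.6, 0, 0, 0, -37, 0, -22.6, 0, 0, 0, -37, 0, -22.6, 0, 0, 0]
  hand: -1
  squeeze: 20

```text
time_s: 0.72
position: [0.3391, -0.4134, 0.319]
tool_rot: [[-0.991, -0.0, 0.131], [-0.131, 0.001, -0.991], [0.0, -1.0, -0.001]]
ft_force: [0.4, -0.9, 0.5]
grip_width: 0.0002
```

>>> move_arm:
  targets: [-37, 0, -22.6, 0, 0, 0, -37, 0, -22.6, 0, 0, 0, -37, 0, -22.6, 0, 0, 0, -37, 0, -22.6, 0, 0, 0, 0, 0, 0, 0, 0, 0]

```text
time_s: 1.35
position: [0.4746, -0.3035, 0.3188]
tool_rot: [[-0.991, -0.0, 0.135], [-0.135, 0.001, -0.991], [0.0, -1.0, -0.001]]
ft_force: [-0.7, -0.5, 0.2]
grip_width: -0.0
```

>>> move_arm:
  targets: [-36, 0, -18, 0, 0, 0, -36, 0, -18, 0, 0, 0, -36, 0, -18, 0, 0, 0, 0, 0, 0, 0, 0, 0, 0, 0, 0, 0, 0, 0]

```text
time_s: 1.98
position: [0.5725, -0.2384, 0.3191]
tool_rot: [[-0.991, -0.001, 0.131], [-0.131, 0.0, -0.991], [0.001, -1.0, -0.0]]
ft_force: [0.9, 0.1, -0.2]
grip_width: 0.0
```

```bash
python3 - <<'E'
from h import *
s=env.observe();print(s["position"],s["ft_force"])
im=get_image("wrist");save(im,"w1.png",s=1.5);print(im["mount"])
save(get_image("scene"),"s1.png",(60,340,120,400),2)
E
```

```text
[ 0.57245899 -0.23836323  0.31905629] [ 0.90343584  0.05854249 -0.2361775 ]
[[-6.90024591e-05  9.48607589e-01  3.16454796e-01 -8.26949138e-02]
 [-6.10050443e-04 -3.16454778e-01  9.48607401e-01 -1.34314821e-01]
 [ 9.99999812e-01 -1.27597145e-04  6.00534638e-04  1.94399590e-05]
 [ 0.00000000e+00  0.00000000e+00  0.00000000e+00  1.00000000e+00]]
```

View pics/w1.png

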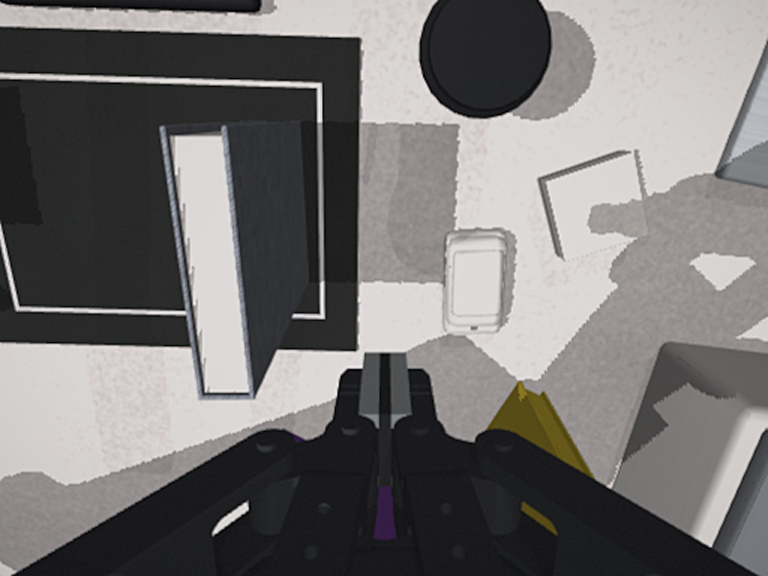

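View pics/s1.png

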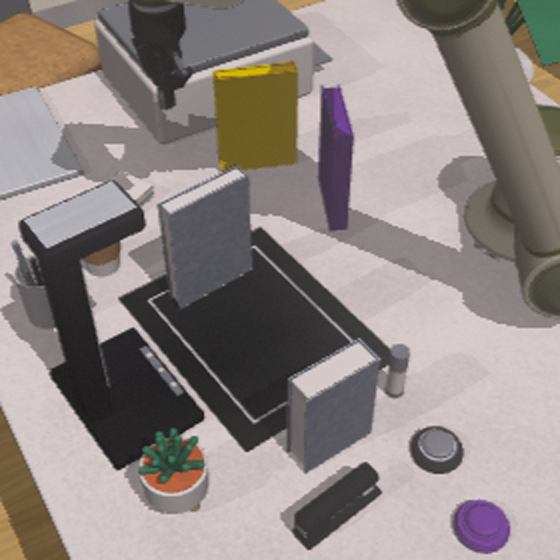

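The wrist view shows the shut fingers at (385,380), right of the book's top at (225,270). The mouse and cup are clear and low. I check the book's pose from this view, then descend.

```bash
python3 - <<'E'
from h import *
s=env.observe();im=get_image("wrist")
z=im["z_map"];K=im["intrinsics"];h,w=z.shape
u,v=np.meshgrid(np.arange(w),np.arange(h))
c=np.stack([(u-K[0,2])/K[0,0]*z,(v-K[1,2])/K[1,1]*z,z],-1)
M=im["mount"];T=c@M[:3,:3].T+M[:3,3]
W=T@np.array(s["tool_rot"]).T+s["position"]
m=(W[...,2]>.2)&(W[...,2]<.225)&(u<175)&(u>95)&(v<275)&(z>0)
P=W[m];r=cv2.minAreaRect((P[:,:2]*1000).astype(np.float32));print(np.median(P[:,2]),r)
# fingers: tool coords of near points
m=(T[...,1]>-.05)&(T[...,1]<.03)&(z>0)&(abs(T[...,2])<.08)
print(T[m].min(0),T[m].max(0))
for a in np.arange(-.05,.02,.01):
    q=T[m&(abs(T[...,1]-a)<.005)];print(round(a,3),len(q),q[:,2].min() if len(q) else 0,q[:,2].max() if len(q) else 0)
E
```

```text
0.2087217940998709 ((565.3995971679688, -149.26177978515625), (147.68983459472656, 32.865116119384766), 7.668267726898193)
[-0.01622942 -0.04999598 -0.03949346] [0.01068459 0.00467871 0.03977668]
-0.05 4732 -0.03949345531817996 0.03977667946913244
-0.04 3764 -0.03566084744084867 0.03632758446246041
-0.03 1084 -0.021370588791300774 0.021728024354522982
-0.02 834 -0.013335162091019929 0.013762024991950833
-0.01 730 -0.013256539053485216 0.01383249374673059
0.0 464 -0.01308855432391953 0.013561001444394071
0.01 0 0 0
0.02 0 0 0
```

>>> move_arm:
  targets: [0, 26, 0, 0, 0, 0, 0, 26, 0, 0, 0, 0, 0, 26, 0, 0, 0, 0, 0, 26, 0, 0, 0, 0, 0, 26, 0, 0, 0, 0]

```text
time_s: 2.75
position: [0.5725, -0.2383, 0.1888]
tool_rot: [[-0.991, 0.0, 0.13], [-0.13, -0.0, -0.991], [-0.0, -1.0, 0.0]]
ft_force: [1.3, -0.6, 0.7]
grip_width: 0.0
```

>>> move_arm:
  targets: [-4, -6, 0, 0, 0, 0, 0, 0, -14, 0, 0, 0, 0, 0, -14, 0, 0, 0, 0, 0, -14, 0, 0, 0, 0, 0, -6, 0, 0, 0]

```text
time_s: 3.38
position: [0.5706, -0.1882, 0.1958]
tool_rot: [[-0.991, 0.0, 0.133], [-0.133, -0.0, -0.991], [-0.0, -1.0, 0.0]]
ft_force: [0.7, 0.6, 0.7]
grip_width: 0.0001
```

>>> move_arm:
  targets: [0, 0, -4, 0, 0, 0, 0, 0, -4, 0, 0, 0, 0, 0, -4, 0, 0, 0, 0, 0, -4, 0, 0, 0, 0, 0, -4, 0, 0, 0]

```text
time_s: 4.0
position: [0.5681, -0.1696, 0.1953]
tool_rot: [[-0.991, 0.0, 0.131], [-0.131, -0.0, -0.991], [-0.0, -1.0, 0.0]]
ft_force: [-0.3, 0.1, 0.3]
grip_width: 0.0002
```

```bash
python3 - <<'E'
from h import *
s=env.observe();print(s["position"],s["ft_force"])
save(get_image("scene"),"s2.png",(100,280,150,330),3)
E
```

```text
[ 0.56808308 -0.1695677   0.1953356 ] [-0.32821597  0.12254731  0.28994679]
```

View pics/s2.png

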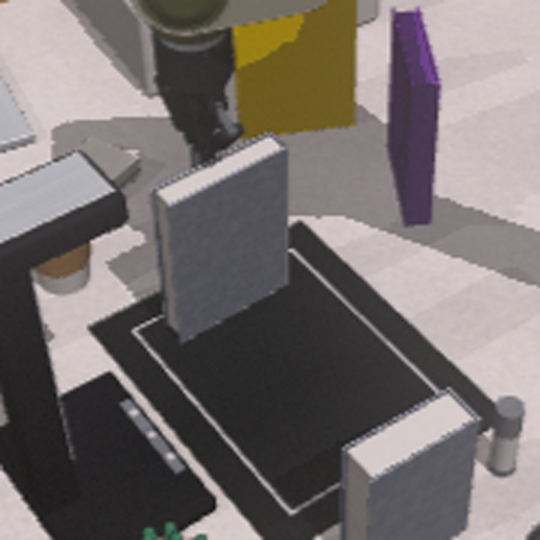

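The book at (220,235) leans slightly and its foot is unmoved. I keep pushing slowly.

>>> move_arm:
  targets: [0, 0, -4, 0, 0, 0, 0, 0, -4, 0, 0, 0, 0, 0, -4, 0, 0, 0, 0, 0, -4, 0, 0, 0, 0, 0, -4, 0, 0, 0]

```text
time_s: 4.68
position: [0.5654, -0.1496, 0.1953]
tool_rot: [[-0.991, -0.0, 0.131], [-0.131, 0.0, -0.991], [-0.0, -1.0, -0.0]]
ft_force: [0.4, -0.2, 0.5]
grip_width: 0.0001
```

```bash
python3 - <<'E'
from h import *
s=env.observe();print(s["position"],s["ft_force"])
save(get_image("scene"),"s3.png",(100,280,150,330),3)
E
```

```text
[ 0.56544044 -0.14957722  0.19531294] [ 0.4205927  -0.22088668  0.464431  ]
```

View pics/s3.png

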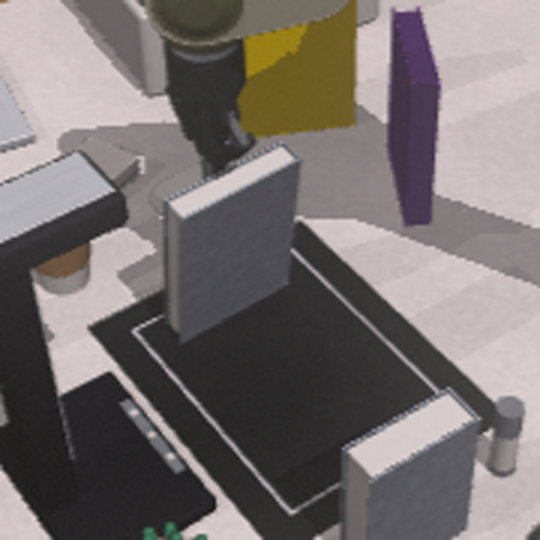

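The book leans about 8° now, with its foot in place. A little more.

>>> move_arm:
  targets: [0, 0, -4, 0, 0, 0, 0, 0, -4, 0, 0, 0, 0, 0, -4, 0, 0, 0, 0, 0, 0, 0, 0, 0, 0, 0, 0, 0, 0, 0]

```text
time_s: 5.35
position: [0.5639, -0.138, 0.1953]
tool_rot: [[-0.991, 0.0, 0.131], [-0.131, -0.0, -0.991], [-0.0, -1.0, 0.0]]
ft_force: [0.4, -0.2, -1.6]
grip_width: 0.0002
```

```bash
python3 - <<'E'
from h import *
s=env.observe();print(s["position"],s["ft_force"])
save(get_image("scene"),"s4.png",(100,280,150,330),3)
E
```

```text
[ 0.56391956 -0.13803262  0.19534136] [ 0.37722775 -0.22522291 -1.57499714]
```

View pics/s4.png

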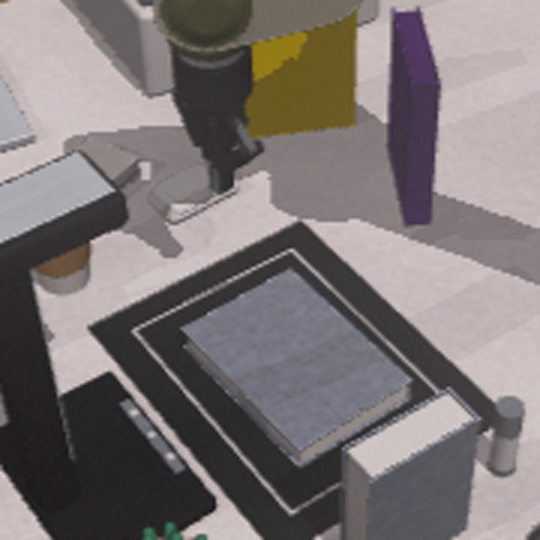

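The book lies flat at (295,365), with the white frame visible around it. I raise the arm and go over to the button.

>>> move_arm:
  targets: [0, -40, 0, 0, 0, 0, 0, -40, 0, 0, 0, 0, 0, -30, 0, 0, 0, 0, 6.5, 0, -45.5, 0, 0, 0, 6.5, 0, -45.5, 0, 0, 0]

```text
time_s: 6.02
position: [0.5387, -0.0488, 0.3054]
tool_rot: [[-0.991, 0.0, 0.13], [-0.13, -0.0, -0.991], [-0.0, -1.0, 0.0]]
ft_force: [1.1, 0.5, 0.5]
grip_width: 0.0001
```

>>> move_arm:
  targets: [6.5, 0, -45.5, 0, 0, 0, 6.5, 0, -45.5, 0, 0, 0, 6.5, 0, -45.5, 0, 0, 0, 6.5, 0, -45.5, 0, 0, 0, 6.5, 0, -45.5, 0, 0, 0]

```text
time_s: 6.65
position: [0.4764, 0.173, 0.3055]
tool_rot: [[-0.991, 0.0, 0.131], [-0.131, 0.0, -0.991], [-0.0, -1.0, -0.0]]
ft_force: [0.7, 0.6, -0.4]
grip_width: 0.0004
```

>>> move_arm:
  targets: [6.5, 0, -45.5, 0, 0, 0, 6.5, 0, -45.5, 0, 0, 0, 6.5, 0, -45.5, 0, 0, 0, 0, 0, 0, 0, 0, 0, 0, 0, 0, 0, 0, 0]

```text
time_s: 7.28
position: [0.4398, 0.3042, 0.3053]
tool_rot: [[-0.991, -0.0, 0.131], [-0.131, -0.0, -0.991], [0.0, -1.0, 0.0]]
ft_force: [0.2, 1.2, -0.5]
grip_width: 0.0
```

```bash
cat > chk.py <<'E'
import sys
from h import *
n=sys.argv[1]
s=env.observe();print(s["position"],s["ft_force"])
top=get_image("top");sc=get_image("scene");save(top,n+"t.png",(100,260,100,400),2.5);save(sc,n+"s.png",(60,340,120,400),2)
F=np.array([.548,-.033]);a=np.radians(5.4);Rf=np.array([[np.cos(a),-np.sin(a)],[np.sin(a),np.cos(a)]])
for im in(top,sc):
    W=world(im);x,y,z=np.moveaxis(W,-1,0)
    m=(z>.026)&(z<.045)&(x>.42)&(x<.68)&(y>-.2)&(y<.15)&(im["z_map"]>0)
    l,lab,st,ce=cv2.connectedComponentsWithStats(m.astype(np.uint8));i=1+st[1:,4].argmax()
    P=W[lab==i];r=cv2.minAreaRect((P[:,:2]*1000).astype(np.float32))
    print("z",np.median(P[:,2]),r,"corners in frame mm",np.round(((cv2.boxPoints(r)/1000-F)@Rf)*1000,1).tolist())
E
python3 chk.py c1
```

```text
[0.43980916 0.30416112 0.30525458] [ 0.20462369  1.17736951 -0.46202449]
z 0.03579485700202049 ((549.0318603515625, -24.710914611816406), (148.69056701660156, 210.33914184570312), 7.791035175323486) corners in frame mm [[-76.9, 110.1], [-68.1, -100.0], [80.5, -93.8], [71.7, 116.3]]
z 0.03634521736977656 ((546.7542724609375, -26.666595458984375), (151.88375854492188, 216.39013671875), 8.047272682189941) corners in frame mm [[-81.5, 111.0], [-71.5, -105.2], [80.2, -98.1], [70.2, 118.0]]
```

View pics/c1t.png

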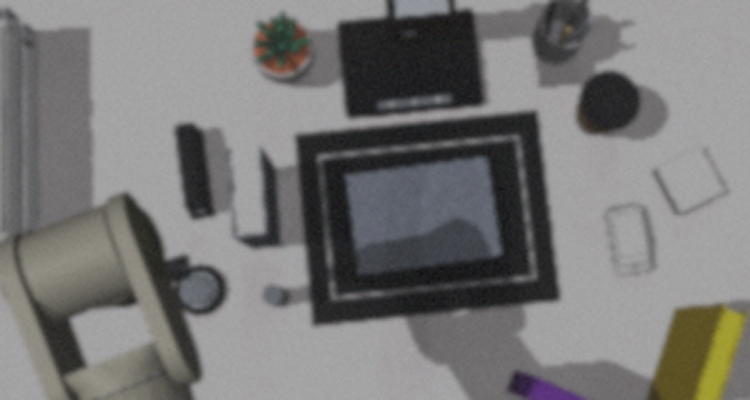

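View pics/c1s.png

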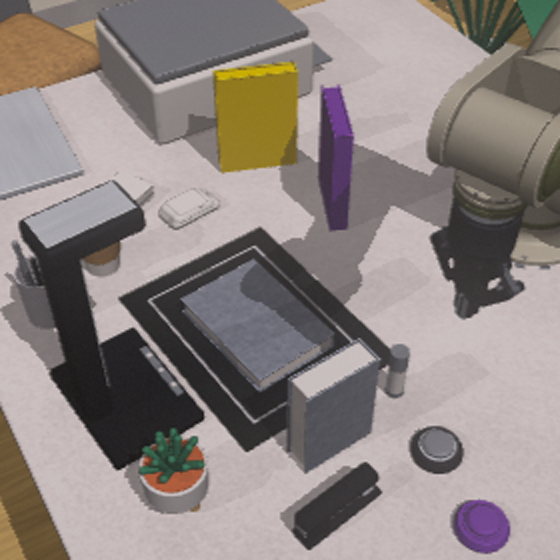

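The top view shows the book in the frame with margin all round: the corners lie within |x|≤82 and |y|≤118 mm. The bystanders are unmoved. I descend on the button.

>>> move_arm:
  targets: [0, 50, 0, 0, 0, 0, 0, 50, 0, 0, 0, 0, 0, 50, 0, 0, 0, 0, 0, 50, 0, 0, 0, 0, 0, 50, 0, 0, 0, 0]

```text
time_s: 8.0
position: [0.4403, 0.3035, 0.0541]
tool_rot: [[-0.992, 0.001, 0.13], [-0.13, 0.0, -0.992], [-0.001, -1.0, -0.0]]
ft_force: [1.4, 0.9, -0.3]
grip_width: -0.0004
```

>>> move_arm:
  targets: [0, 4, 0, 0, 0, 0, 0, 4, 0, 0, 0, 0, 0, 4, 0, 0, 0, 0, 0, 4, 0, 0, 0, 0, 0, 2, 0, 0, 0, 0]

```text
time_s: 8.62
position: [0.4398, 0.3046, 0.0376]
tool_rot: [[-0.991, 0.001, 0.132], [-0.132, 0.0, -0.991], [-0.001, -1.0, -0.0]]
ft_force: [0.2, -0.0, 0.6]
grip_width: 0.0002
```

```bash
python3 - <<'E'
from h import *
s=env.observe();print(s["position"],s["ft_force"])
save(get_image("scene"),"b1.png",(220,320,290,400),5)
E
```

```text
[0.43977784 0.30461884 0.0376336 ] [ 0.15265115 -0.03739184  0.55638078]
```

View pics/b1.png

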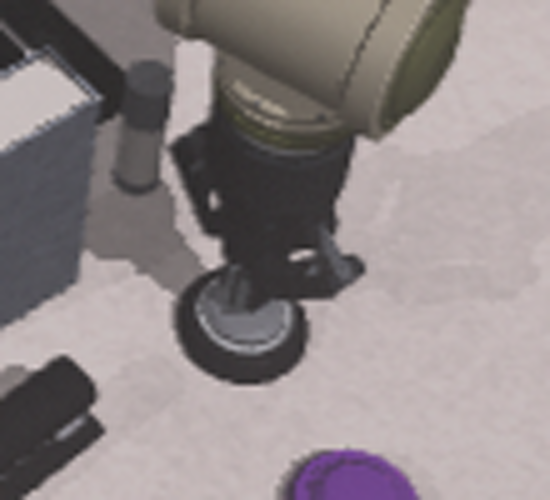

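The fingertips hang over the cap at (240,300), just above it. I press 2 mm per row.

>>> move_arm:
  targets: [0, 2, 0, 0, 0, 0, 0, 2, 0, 0, 0, 0, 0, 1, 0, 0, 0, 0, 0, 1, 0, 0, 0, 0, 0, 0, 0, 0, 0, 0]

```text
time_s: 9.3
position: [0.4397, 0.3046, 0.0314]
tool_rot: [[-0.991, 0.0, 0.131], [-0.131, 0.0, -0.991], [-0.0, -1.0, -0.0]]
ft_force: [0.1, 0.3, 2.2]
grip_width: -0.0002
```

>>> move_arm:
  targets: [0, 1, 0, 0, 0, 0, 0, 1, 0, 0, 0, 0, 0, 0, 0, 0, 0, 0, 0, 0, 0, 0, 0, 0, 0, 0, 0, 0, 0, 0]

```text
time_s: 9.93
position: [0.4397, 0.3046, 0.0294]
tool_rot: [[-0.991, 0.0, 0.131], [-0.131, 0.0, -0.991], [-0.0, -1.0, -0.0]]
ft_force: [-0.7, 0.6, 4.6]
grip_width: -0.0004
```

>>> move_arm:
  targets: [0, 0.7, 0, 0, 0, 0, 0, 0.7, 0, 0, 0, 0, 0, 0, 0, 0, 0, 0, 0, 0, 0, 0, 0, 0, 0, 0, 0, 0, 0, 0]

```text
time_s: 10.55
position: [0.4398, 0.3047, 0.0291]
tool_rot: [[-0.991, 0.001, 0.132], [-0.132, 0.0, -0.991], [-0.001, -1.0, -0.0]]
ft_force: [-4.7, -0.9, 16.3]
grip_width: -0.0001
```

The cap has bottomed: the force jumped to 16 N and the arm stopped at z = 0.0291. I release and rise.

>>> move_arm:
  targets: [0, -4, 0, 0, 0, 0, 0, -10, 0, 0, 0, 0, 0, -40, 0, 0, 0, 0, 0, -50, 0, 0, 0, 0, 0, -50, 0, 0, 0, 0]

```text
time_s: 11.18
position: [0.4392, 0.3042, 0.1835]
tool_rot: [[-0.991, -0.001, 0.131], [-0.131, -0.001, -0.991], [0.001, -1.0, 0.0]]
ft_force: [0.9, 0.5, 0.3]
grip_width: 0.0001
```

>>> move_arm:
  targets: [0, -50, 0, 0, 0, 0, 40, 0, 0, 0, 0, 0, 40, 0, 0, 0, 0, 0, 0, 0, 0, 0, 0, 0, 0, 0, 0, 0, 0, 0]

```text
time_s: 11.8
position: [0.3608, 0.294, 0.2321]
tool_rot: [[-0.991, 0.0, 0.131], [-0.131, 0.0, -0.991], [-0.0, -1.0, 0.0]]
ft_force: [-0.1, -0.1, -0.1]
grip_width: 0.0002
```

```bash
python3 chk.py c2; python3 - <<'E'
from h import *
im=get_image("scene");W=world(im);x,y,z=np.moveaxis(W,-1,0)
m=np.hypot(x-.440,y-.3045)<.015;print("cap z",np.median(z[m]))
for nm,b in dict(short=(.165,.185,.45,.7,.1,.3)).items():
    q=(z>b[0])&(z<b[1])&(x>b[2])&(x<b[3])&(y>b[4])&(y<b[5]);print(nm,W[q].mean(0))
d=np.abs(im["pixels"].astype(int)-np.load("scene0.npz")["pixels"]).max(2)>70
cv2.imwrite("pics/diff.png",d.astype(np.uint8)*255)
E
```

```text
[0.36083701 0.29404374 0.2320901 ] [-0.13293439 -0.0547567  -0.14789841]
z 0.035720545524330016 ((548.9799194335938, -24.579544067382812), (148.35842895507812, 210.2610321044922), 7.681720733642578) corners in frame mm [[-76.5, 110.4], [-68.2, -99.7], [80.1, -93.8], [71.7, 116.3]]
z 0.03640763612705407 ((546.3639526367188, -26.479713439941406), (150.8071746826172, 214.05435180664062), 8.111879348754883) corners in frame mm [[-81.4, 110.0], [-71.3, -103.8], [79.4, -96.7], [69.2, 117.1]]
cap z 0.027228460874775057
short [0.5612331  0.21255067 0.16962525]
```

View pics/c2s.png

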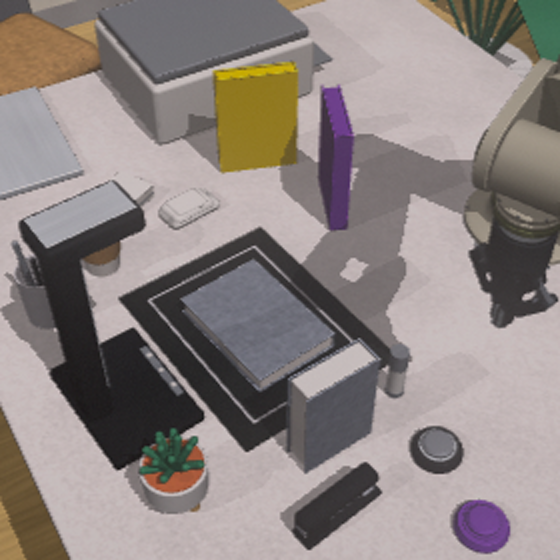

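View pics/diff.png

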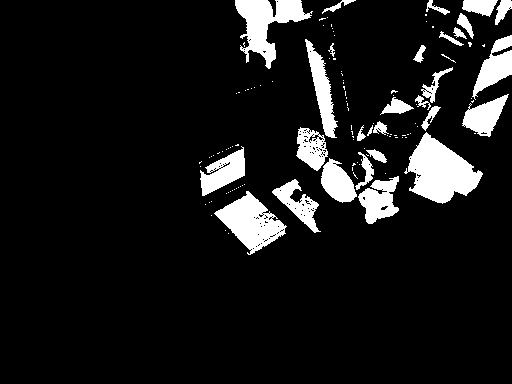

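Only the book, the arm and shadows changed. The cap is up, and the book is flat and inside the frame, so I hand the job in.

```bash
python3 -c "
from rig import env
print(env.close_job())"
```

```text
the job is handed in; nothing more can be done
None
```

I tipped the taller grey book over with the shut fingertips, and it fell flat inside the printed frame. Then I pressed the grey scan button fully down, let it go, and handed the job in at about 12 s. The system reports no verdict.

- **Book:** In the last check all four corners lay within about |x| ≤ 82 mm and |y| ≤ 118 mm in the frame. The limits are 109 and 152.5 mm.
- **Push force:** The wrist force stayed near zero at every reading during the push.
- **Button:** The arm bottomed out at 16 N, after about 4.6 N at 0.3 mm higher. After release the cap was back up at about 27 mm. I could not read the button's travel directly, so the full press is judged from force and height.
- **Bystanders:** Comparing the scene view before and after showed changes only from the book, the arm and shadows. The short book's measured position was unchanged.
- **Disagreement:** The top and scene views differ by about 2 to 5 mm on the book's corners, which is well within the margins.

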